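# Put the grinder attachments away in their own trays

### The arm

A 6-joint arm with a two-finger parallel gripper is mounted at the origin on the work surface. World frame = base frame: x ahead of the robot, y to its left, z up, the work surface at z = 0. Lengths are in m, angles in degrees, forces in N, time in s.
With the tool pointing down it reaches from about 0.4 to 0.825 m from the base axis. Payload 7 kg.
Tool frame: the origin (TCP) lies midway between the tips of the shut fingers; the grasp point (between the pads) lies 19 mm behind it; z points along the fingers, y is the line along which they close (so a half turn about z gives the same grasp; the last joint's range is limited). The gripper opens to 88 mm and grips with 3 to 60 N. Pads are 19 mm wide; open, the fingers measure 130 mm over their backs; the gripper's body (78 mm by 193 mm) begins 47 mm behind the grasp point.
Start: joints at [86.408, 20.546, 0.682, 0, -70.136, -16.507], TCP at [0.232, 0.634, 0.227] pointing down, gripper open.
Joint ranges: [-176.03, 176.03], [-82.01, 121.73], [-58.28, 71.71], [-173.87, 95.51], [-174.79, -0.11], [-173.66, 173.66]. Speed limits (degrees/s): [136.94, 136.94, 172.46, 180, 180, 180].

### API

Orientations are given as [roll, pitch, yaw] about the fixed x, y, z axes, in that order (R = Rz(yaw) Ry(pitch) Rx(roll)).
In Python, from plant import r, eyes, workorder gives the robot as it stands.
- The arm moves only by the tool step_arm, never from a script. Its argument "plan" is a list of rows, each a list of 5 numbers: the shift along the tool's x, y, z each as a share of 25 cm, from -1 to 1, then the turn about the tool's z as a share of 60 degrees, from -1 to 1, then the finger opening in mm, from 0 to 87.6. In form: [[x, y, z, turn, jaw], ...]. A call has 1 to 12 rows; each row is the pose to reach, as a shift and turn from the pose commanded when the call began, along the tool's axes at that moment; what a row does not reach only later rows make up. A row lasts 1/12 s, in which the tool goes at most 41.7 mm and 7.16 degrees, less where a joint would pass 70% of its speed; a pose out of reach is approached as far as the arm can. A call with a number of a shift or a turn outside -1 to 1 is refused whole. A call with a gripper value outside its range is refused whole. The fingers move at their own pace and stop on an object; "newtons" is the grip in N (left out, the last holds). Time passes only in rows, so rows that repeat a pose let the fingers close. It gives the time, the measured TCP pose, the force, the opening and the grip force at its end, in the units of the state.
- r.get_state(): the state, without advancing time (a new reading comes with each control period).
- eyes.capture(name): name is "scene" or "top" or "wrist"; returns the picture (420x560x3 uint8, red, green, blue); there is no depth.
- eyes.camera_model(name): a dict with "fov_y" (degrees; the focal length in pixels is half the picture's height over the tangent of half this angle, whatever the lens; pixels are square), "cx", "cy" (the principal point, pixels), "world_to_cam" (4x4, takes a point from world to camera coordinates); the wrist camera has in their place "hand_eye" (4x4, takes a point from camera to tool coordinates, whose origin is the TCP and whose axes are the flange's). Camera axes: x right, y up, looking along -z (the intrinsics and any distortion apply to the point x, -y, -z); pixel columns grow to the right and rows downward; lengths in m; the calibration is good to about 2 mm. A picture is of the moment at which its call begins: read the wrist's pose just before it. camera_model takes no time and is no camera call.
- workorder.close_job(): hands the job in; it is judged then, once.
The state is a dict: "time_s": time; "joints": joint angles; "qd": joint speeds; "joint_torque": joint torques, N m; "tcp_pos": TCP position; "eef_rot": TCP orientation; "contact_force": force on the tool from outside, world axes, zero at the start; "moment": the same for the moment, N m; "gripper_width": finger opening in m; "gripper_force": force on a finger pad.
Only numpy, scipy, OpenCV 4.12 (cv2) and the standard library are available. Lean on these libraries where they do the work, as an engineer would, in place of code of your own. Each camera call takes 0.05 s, during which the arm holds its last target. There are 200 camera calls.

### The job

Clear up the grinding bench: put the wire cup brush, the blue disc, the red flap wheel and the green dressing stone each into the steel tray that bears its colour and outline, as they now stand, flat on the tray's floor, with the stone lying along its tray. Set each one down rather than dropping it, do not shift the white tin or the steel vee block, and leave everything released and at rest.

Things in the scene. Friction and masses are not known exactly. Their poses are not given: they have to be found in the camera images.
- brush: Wire cup brush standing mouth down on the bench: brass bristle cup, 60 mm diameter at the foot tapering to 52 mm at 22 mm height, a yellow collar of 55 mm diameter from 22 to 27 mm narrowing to 36 mm at 32 mm, and on top an upright steel hub of 24 mm diameter from 32 to 60 mm height with a yellow dot on its end. Take it by the hub. 0.15 to 0.27 kg. Origin: centre of the underside, z axis up.
- disc: Blue abrasive disc on its backing pad, blue side down on the bench: thin disc of 100 mm diameter, 4 mm thick; on it a black rubber cone, 60 mm diameter narrowing to 44 mm, from 4 to 12 mm height; on that an upright black hub of 36 mm diameter from 12 to 44 mm height with a blue dot on its end. Take it by the hub. 0.12 to 0.22 kg. Origin: centre of the underside, z axis up.
- wheel: Red flap wheel standing on end: red-and-dark-red ribbed cylinder of 50 mm diameter, 34 mm tall, with a small steel washer (22 mm diameter) and a steel shank of 8 mm diameter on its top up to 54 mm height. Take it across the red body. 0.075 to 0.135 kg. Origin: centre of the underside, z axis up.
- stone: Green dressing stone, a plain bar 100 mm long (its x axis), 32 mm wide (y), 38 mm tall, lying on the bench. Take it across the 32 mm width. 0.2 to 0.37 kg. Origin: centre of the underside, z axis up.
- brush_tray: Steel dish fixed to the bench (does not move): flat floor 2 mm above the bench, wall 3 mm thick whose rim stands 6 mm above the bench; round, 82 mm inside diameter, with a yellow circle of 60 mm on its floor. Place of the wire cup brush. Origin: centre of its underside at bench height, z axis up.
- disc_tray: Steel dish fixed to the bench (does not move): flat floor 2 mm above the bench, wall 3 mm thick whose rim stands 6 mm above the bench; round, 122 mm inside diameter, with a blue circle of 100 mm on its floor. Place of the blue disc. Origin: centre of its underside at bench height, z axis up.
- wheel_tray: Steel dish fixed to the bench (does not move): flat floor 2 mm above the bench, wall 3 mm thick whose rim stands 6 mm above the bench; round, 72 mm inside diameter, with a red circle of 50 mm on its floor. Place of the flap wheel. Origin: centre of its underside at bench height, z axis up.
- stone_tray: Steel tray fixed to the bench (does not move): flat floor 2 mm above the bench, wall 3 mm thick whose rim stands 6 mm above the bench; rectangular, inside 122 mm long (its x axis) and 54 mm wide (y), with a green rectangle of 100 x 32 mm on its floor. Place of the green stone, either way round. Origin: centre of its underside at bench height, z axis up.
- tin: Bystander: white tin with a metal lid, 51 mm diameter, 52 mm tall, loose, 0.3 kg, not to be shifted. Origin: centre of the underside, z axis up.
- veeblock: Bystander: bare steel vee block with a groove along its top, 50 mm long (x), 40 mm wide (y), 40 mm tall, loose, 0.6 kg, not to be shifted. Origin: centre of the underside, z axis up.
There are look-alikes about, which are no part of the job. Several things have the shape of the stone; the one meant has the colours described above. Several things have the shape of the wheel; the one meant has the colours described above.

How it is judged (in metres and radians):
At the end, for the whole second after the job is handed in: Each thing stands in the tray of its own colour, upright within 0.06 rad, underside at most 4.5 mm above the tray's underside (floor, not rim), centre within 13.5 mm of the tray's (stone: along each tray axis, its length within 0.26 rad of the tray's, either way round), at rest (horizontal distance between brush and brush_tray below 0.0135 m and z of brush in the frame of brush_tray below 0.0045 m and angle between each of brush, disc, wheel, stone's own z axis and vertical below 0.06 rad and linear speed of each of brush, disc, wheel, stone below 0.02 m/s and angular speed of each of brush, disc, wheel, stone below 0.15 rad/s and horizontal distance between disc and disc_tray below 0.0135 m and z of disc in the frame of disc_tray below 0.0045 m and horizontal distance between wheel and wheel_tray below 0.0135 m and z of wheel in the frame of wheel_tray below 0.0045 m and x of stone in the frame of stone_tray between -0.0135 and 0.0135 m and y of stone in the frame of stone_tray between -0.0135 and 0.0135 m and angle between the x axis of stone and the x axis of stone_tray, either way round below 0.26 rad and z of stone in the frame of stone_tray below 0.0045 m); the robot touches nothing.
It fails at once if the tin or the vee block is shifted by more than 15 mm (distance of any of tin, veeblock from where it was at the start of the episode above 0.015 m).
It fails at once if an attachment or the stone is dropped or thrown: it moves faster than 0.7 m/s (a fall of about 25 mm) with no finger touching it ((linear speed of brush above 0.7 m/s and contact force between brush and the fingers below 0.01 N) or (linear speed of disc above 0.7 m/s and contact force between disc and the fingers below 0.01 N) or (linear speed of wheel above 0.7 m/s and contact force between wheel and the fingers below 0.01 N) or (linear speed of stone above 0.7 m/s and contact force between stone and the fingers below 0.01 N)).
It also fails if it takes over 122 s, if anything falls off the work surface, if the arm or the gripper's body presses on something with over 40 N, if the wrist force passes 120 N, or if a joint passes its speed limit or range.

## Working session

There is one attempt and no reset: what is moved stays moved. The work goes in short steps, Python scripts to look and compute and a tool call to move; the robot and the scene stay as the last step left them, time stands still between calls to the robot, and variables do not carry over. Pictures are saved under pics/ and viewed, at most 14 in all, crops included, and the job is handed in when it is done.

Besides the shell and the picture viewer there is one more tool, called after "Request:" as name([rows], argument=value, ...), one row to a line, values as JSON. step_arm: Moves the arm, as the interface text tells. Its arguments: {"type":"object","properties":{"plan":{"type":"array"},"newtons":{"type":"number"}},"required":["plan"]}

```bash
ls; mkdir -p pics; python3 - <<'E'
from plant import r,eyes,workorder
import cv2
s=r.get_state(); print({k:s[k] for k in("time_s","tcp_pos","eef_rot","gripper_width")})
for n in("top","scene"):
    cv2.imwrite(f"pics/{n}0.png",eyes.capture(n)[:,:,::-1]); print(n,eyes.camera_model(n))
print(eyes.camera_model("wrist"))
E
```

```text
pics
{'time_s': 0.0, 'tcp_pos': array([0.23180165, 0.63342745, 0.22562393]), 'eef_rot': array([ 1.79905469e+02, -8.07614380e-03, -2.01049098e+01]), 'gripper_width': 0.08749124215129923}
top {'fov_y': 43.01530055490949, 'cx': 276.9333437505587, 'cy': 220.32140865125095, 'world_to_cam': array([[-0.00538155, -0.99974314, -0.02201558,  0.00854675],
       [ 0.99514296, -0.00751823,  0.0981528 , -0.46433927],
       [-0.0982931 , -0.02138043,  0.99492781, -1.43664002],
       [ 0.        ,  0.        ,  0.        ,  1.        ]])}
scene {'fov_y': 49.30436357801664, 'cx': 281.17405914975046, 'cy': 209.43068927803355, 'world_to_cam': array([[ 0.07695323,  0.99691203,  0.01563958, -0.04678942],
       [-0.59654591,  0.0334684 ,  0.80188081,  0.23969289],
       [ 0.7988812 , -0.07103705,  0.5972793 , -1.53341926],
       [ 0.        ,  0.        ,  0.        ,  1.        ]])}
{'fov_y': 71.55296154508596, 'cx': 275.6077054644085, 'cy': 211.2162433912454, 'hand_eye': array([[-6.21969778e-04,  9.51351209e-01,  3.08107921e-01,
         8.42059677e-02],
       [ 9.99999537e-01,  8.17976551e-04, -5.07009006e-04,
         5.12334488e-04],
       [-7.34368685e-04,  3.08107463e-01, -9.51351277e-01,
        -1.58907271e-01],
       [ 0.00000000e+00,  0.00000000e+00,  0.00000000e+00,
         1.00000000e+00]])}
```

View pics/top0.png

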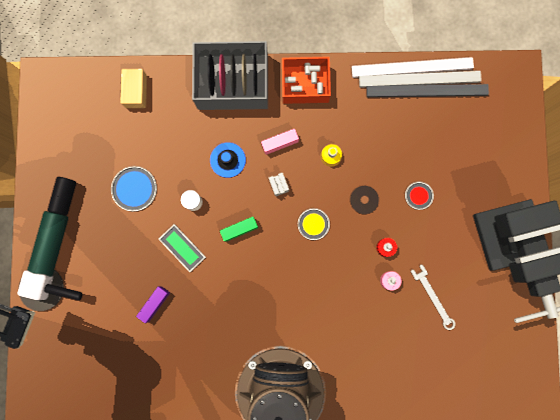

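View pics/scene0.png

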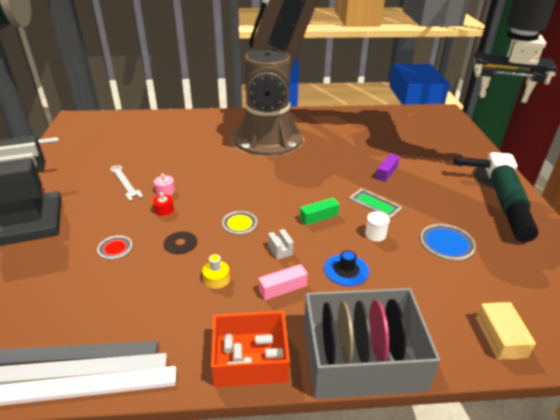

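The top view shows these pixels:
- Stone-shaped: green (240,230), pink (280,141), purple (152,304). The green one fits the description.
- Wheel-shaped: red (387,247), pink (391,281). The red one fits.
- Disc (228,159), brush (332,154).
- Trays: blue (134,188), green (182,248), yellow (314,224), red (419,195).
- Tin (191,200), vee block (279,185).

I'll measure these and make a crop to confirm.

```bash
cat > h.py <<'E'
import numpy as np, cv2
from scipy.spatial.transform import Rotation as R
from plant import r,eyes,workorder
def cam(n,st=None):
    m=eyes.camera_model(n); f=210/np.tan(np.radians(m["fov_y"]/2))
    if n=="wrist":
        T=np.eye(4);T[:3,:3]=R.from_euler("xyz",st["eef_rot"],degrees=True).as_matrix();T[:3,3]=st["tcp_pos"]
        C=T@m["hand_eye"]
    else: C=np.linalg.inv(m["world_to_cam"])
    return f,m["cx"],m["cy"],C
def ray(c,px,z):
    f,cx,cy,C=c; px=np.atleast_2d(px).astype(float)
    d=np.c_[(px[:,0]-cx)/f,-(px[:,1]-cy)/f,-np.ones(len(px))]@C[:3,:3].T
    o=C[:3,3]; return o+d*((z-o[2])/d[:,2])[:,None]
def proj(c,P):
    f,cx,cy,C=c; p=np.linalg.inv(C)@np.r_[P,1]; return np.array([cx+f*p[0]/-p[2],cy-f*p[1]/-p[2]])
HUE={"yellow":(22,35),"blue":(95,125),"red":(0,5),"green":(50,75)}
def blobs(img,col,amin=40,smin=150,vmin=60):
    h=cv2.cvtColor(img,cv2.COLOR_RGB2HSV); a,b=HUE[col]
    m=cv2.inRange(h,(a,smin,vmin),(b,255,255))
    if col=="red": m|=cv2.inRange(h,(176,smin,vmin),(180,255,255))
    cs,_=cv2.findContours(m,cv2.RETR_EXTERNAL,cv2.CHAIN_APPROX_NONE)
    return sorted([c[:,0,:] for c in cs if cv2.contourArea(c)>amin],key=lambda c:-cv2.contourArea(c.reshape(-1,1,2)))
def fit(c,cnt,z):
    P=ray(c,cnt,z)[:,:2].astype(np.float32)
    (x,y),(w,h),a=cv2.minAreaRect(P)
    if w<h: w,h,a=h,w,a+90
    return np.round([x,y,w*1e3,h*1e3,(a+90)%180-90],4)
E
python3 - <<'E'
from h import *
for n in("top","scene"):
    im=cv2.cvtColor(cv2.imread(f"pics/{n}0.png"),cv2.COLOR_BGR2RGB); c=cam(n)
    for col in HUE:
        for b in blobs(im,col): 
            f=fit(c,b,.002)
            if .3<np.hypot(f[0],f[1])<.95:print(n,col,b.mean(0).round(),f)
im=cv2.imread("pics/top0.png"); cv2.imwrite("pics/crop.png",cv2.resize(im[120:330,130:440],None,fx=2.5,fy=2.5,interpolation=cv2.INTER_CUBIC))
E
```

```text
top yellow [313. 224.] [ 0.4569 -0.0954 58.5155 58.1656 -0.5833]
top yellow [331. 154.] [ 0.6538 -0.1482 54.2988 53.2445 -0.7833]
top blue [228. 160.] [ 0.6397  0.143  96.1828 94.4532 89.4603]
top blue [134. 188.] [ 0.5596  0.4089 94.0281 93.8056 89.5313]
top red [387. 247.] [ 0.3904 -0.2965 54.9483 49.5445 89.6092]
top red [419. 195.] [ 0.5327 -0.3886 49.8435 47.6252 89.487 ]
top green [239. 229.] [  0.4435   0.1128 101.7826  34.1553 -67.1169]
top green [182. 248.] [ 0.3924  0.2704 97.8832 29.7892 43.5197]
scene yellow [217. 273.] [ 0.6345 -0.1476 78.2368 55.923   3.3763]
scene yellow [239. 222.] [  0.4531  -0.0951  62.1161  59.9088 -33.7862]
scene blue [418.  84.] [ -0.4745   0.6711 442.2479 258.8347  -1.8205]
scene blue [346. 269.] [ 0.638   0.1443 98.3473 96.6365 25.4616]
scene blue [447. 242.] [ 0.5572  0.4099 98.845  97.3693 43.1771]
scene blue [294.  83.] [-5.190000e-01  1.414000e-01  5.277843e+02  3.529150e+01 -6.104000e+00]
scene red [163. 204.] [  0.3637  -0.2978 102.6188  50.7702   9.9086]
scene red [115. 247.] [ 0.5309 -0.3888 52.2191 47.6509 10.8494]
scene green [319. 211.] [ 4.155000e-01  1.161000e-01  1.264749e+02  7.115940e+01 -6.703000e+01]
scene green [375. 203.] [ 0.389   0.2719 98.8976 29.2654 41.9437]
```

View pics/crop.png

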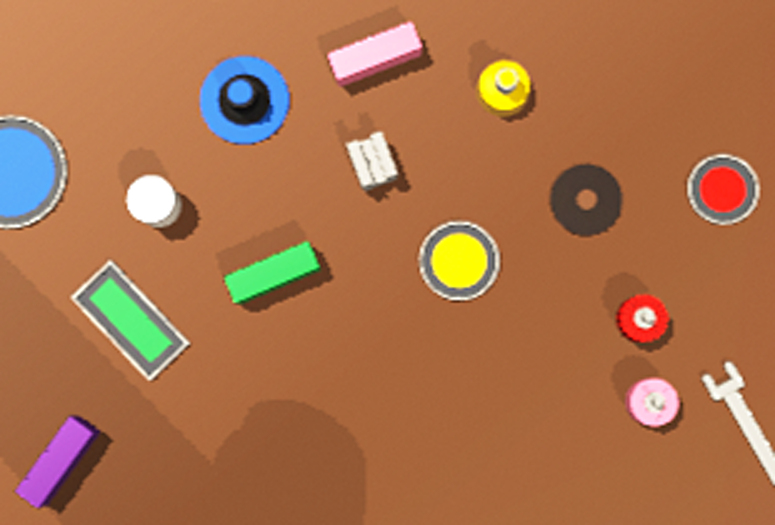

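The crop confirms it: the green stone at crop (272,272) and the ribbed red wheel at (643,318) fit, while the pink and purple ones are decoys. The trays agree between the two views to about 3 mm. I'll start with the stone and add a helper that gives the move in call units.

```bash
cat >> h.py <<'E'
def go(x,y,z,yaw=None,st=None):
    s=st or r.get_state(); M=R.from_euler("xyz",s["eef_rot"],degrees=True).as_matrix()
    d=M.T@(np.array([x,y,z])-s["tcp_pos"])
    t=0
    if yaw is not None: t=-((yaw-s["eef_rot"][2]+90)%180-90)
    print("shares",(d/.25).round(3),"turn",round(t/60,3),"rows",np.ceil(max(np.linalg.norm(d)/.0417,abs(t)/7.16)))
E
python3 - <<'E'
from h import *
im=cv2.cvtColor(cv2.imread("pics/top0.png"),cv2.COLOR_BGR2RGB); c=cam("top")
for col,i,z in(("green",0,.038),("yellow",1,.025),("red",1,.034),("blue",0,.004),("blue",1,.004)):
    for b in blobs(im,col)[:3]: print(col,z,b.mean(0).round(),fit(c,b,z))
print("tin",ray(c,[191,200],.052),"vee",ray(c,[279,185],.04),"pinkwheel",ray(c,[391,281],.04))
go(.436,.109,.2,23)
E
```

```text
green 0.038 [239. 229.] [  0.4405   0.1094  99.2952  33.3206 -67.1169]
green 0.038 [182. 248.] [ 0.3907  0.2632 95.4912 29.0612 43.5197]
yellow 0.025 [313. 224.] [ 0.4547 -0.0943 57.6019 57.2574 -0.5833]
yellow 0.025 [331. 154.] [ 0.6486 -0.1463 53.451  52.4132 -0.7833]
red 0.034 [387. 247.] [ 0.3889 -0.2906 53.7547 48.4682 89.6093]
red 0.034 [419. 195.] [ 0.5281 -0.3807 48.7608 46.5907 89.4871]
blue 0.004 [228. 160.] [ 0.6393  0.1428 96.0522 94.325  89.4603]
blue 0.004 [134. 188.] [ 0.5592  0.4083 93.9007 93.678  89.5307]
blue 0.004 [228. 160.] [ 0.6393  0.1428 96.0522 94.325  89.4603]
blue 0.004 [134. 188.] [ 0.5592  0.4083 93.9007 93.678  89.5307]
tin [[0.51848297 0.23702881 0.052     ]] vee [[ 0.5593489  -0.00097449  0.04      ]] pinkwheel [[ 0.29796195 -0.29790797  0.04      ]]
shares [1.488 1.689 0.106] turn -0.718 rows 14.0
```

Request:
step_arm([
  [0.75,0.85,0.05,0.78,80],
  [0.75,0.85,0.05,0.78,80],
  [0.75,0.85,0.05,0.78,80],
  [0.75,0.85,0.05,0.78,80],
  [0.75,0.85,0.05,0.78,80],
  [0.75,0.85,0.05,0.78,80],
  [0.75,0.85,0.05,0.78,80],
  [0.75,0.85,0.05,0.78,80],
  [0.75,0.85,0.05,0.78,80],
], newtons=30)

```text
time_s: 0.85
tcp_pos: [0.3355, 0.3682, 0.2143]
eef_rot: [-180.0, 0.0, -67.0]
contact_force: [-0.9, 0.4, 0.7]
gripper_width: 0.0801
gripper_force: 0.0
```

```bash
python3 - <<'E'
from h import *
print(r.get_state()["joints"].round(1))
go(.437,.109,.2,-67)
E
```

```text
[ 70.3   4.2 -22.2  -0.  -63.5 -47.3]
shares [1.113 0.031 0.057] turn -0.0 rows 7.0
```

Request:
step_arm([
  [1,0.03,0.05,0,80],
  [1,0.03,0.05,0,80],
  [1,0.03,0.05,0,80],
  [1,0.03,0.05,0,80],
  [1,0.03,0.05,0,80],
  [1,0.03,0.05,0,80],
  [1,0.03,0.05,0,80],
  [1,0.03,0.05,0,80],
  [1,0.03,0.05,0,80],
])

```text
time_s: 1.6
tcp_pos: [0.4266, 0.1375, 0.2015]
eef_rot: [180.0, 0.0, -66.9]
contact_force: [0.4, 0.4, -0.3]
gripper_width: 0.0798
gripper_force: 0.0
```

```bash
cat >> h.py <<'E'
def look(col,z,name=None,**k):
    s=r.get_state(); im=eyes.capture("wrist"); c=cam("wrist",s)
    if name: cv2.imwrite(f"pics/{name}.png",im[:,:,::-1])
    print("tcp",s["tcp_pos"].round(4),"yaw",round(s["eef_rot"][2],1))
    for b in blobs(im,col,200,**k): print(col,b.mean(0).round(),b.min(0),b.max(0),fit(c,b,z))
    return im,c,s
E
python3 - <<'E'
from h import *
look("green",.038,"w1")
E
```

```text
tcp [0.4266 0.1375 0.2015] yaw -66.9
```

View pics/w1.png

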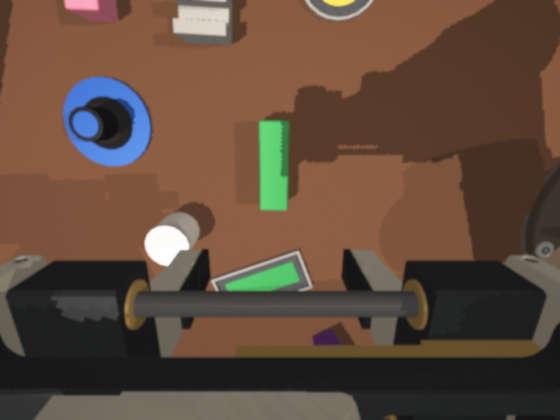

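The picture shows the green stone at (273,165), its tray at (262,275) and the tin at (172,240), well clear of the fingers. The mask missed the green, so I'll check its HSV.

```bash
sed -i 's/"green":(50,75)/"green":(50,80)/; s/smin=150/smin=120/' h.py; python3 - <<'E'
from h import *
im=cv2.cvtColor(cv2.imread("pics/w1.png"),cv2.COLOR_BGR2RGB)
h=cv2.cvtColor(im,cv2.COLOR_RGB2HSV)
for y,x in((165,268),(165,284),(275,262),(110,75),(5,340)): print(h[y,x],im[y,x])
s=r.get_state();c=cam("wrist",s)
for b in blobs(im,"green",200): print(b.mean(0),fit(c,b,.038),fit(c,b,.002))
E
```

```text
[ 65 136 213] [ 99 213 119]
[ 66 146 124] [ 53 124  67]
[ 66 143 203] [ 89 203 111]
[118  52  64] [51 52 64]
[ 24 149 233] [233 207  97]
[273.41255605 164.30941704] [  0.4407   0.1096  97.5109  30.4399 -66.8816] [  0.4386   0.1151 108.3988  33.8388 -66.8815]
[263.20253165 280.03797468] [ 0.3972  0.2496 89.0076 28.0854 43.5818] [ 0.3903  0.2707 98.9461 31.2213 43.5818]
```

```bash
python3 - <<'E'
from h import *
go(.4405,.1095,.012,-67)
E
```

```text
shares [ 0.127 -0.007  0.758] turn 0.003 rows 5.0
```

Request:
step_arm([
  [0.13,-0.007,0,0,64],
  [0.13,-0.007,0.15,0,64],
  [0.13,-0.007,0.3,0,64],
  [0.13,-0.007,0.45,0,64],
  [0.13,-0.007,0.6,0,64],
  [0.13,-0.007,0.7,0,64],
  [0.13,-0.007,0.758,0,64],
  [0.13,-0.007,0.758,0,64],
  [0.13,-0.007,0.758,0,20],
  [0.13,-0.007,0.758,0,20],
  [0.13,-0.007,0.758,0,20],
  [0.13,-0.007,0.758,0,20],
])

```text
time_s: 2.65
tcp_pos: [0.4414, 0.1087, 0.0133]
eef_rot: [-179.8, 0.0, -66.9]
contact_force: [-0.0, 0.1, 1.0]
gripper_width: 0.0428
gripper_force: 0.0
```

Request:
step_arm([
  [0,0,0,0,20],
  [0,0,0,0,20],
  [0,0,0,0,20],
  [0,0,0,0,20],
])

```text
time_s: 2.98
tcp_pos: [0.4412, 0.1083, 0.013]
eef_rot: [-179.9, 0.0, -66.9]
contact_force: [-1.9, 1.9, 7.3]
gripper_width: 0.0316
gripper_force: 30.0
```

Request:
step_arm([
  [0,0,-0.1,0,20],
  [0,0,-0.2,0,20],
  [0,0,-0.3,0,20],
  [0,0,-0.4,0,20],
  [0,0,-0.4,0,20],
  [0,0,-0.4,0,20],
])

```text
time_s: 3.48
tcp_pos: [0.4409, 0.1081, 0.1131]
eef_rot: [-179.8, 0.1, -66.9]
contact_force: [-0.6, -0.3, -3.1]
gripper_width: 0.0321
gripper_force: 30.0
```

```bash
python3 - <<'E'
from h import *
go(.391,.271,.11,43.5)
E
```

```text
shares [-0.678 -0.072  0.013] turn 1.159 rows 10.0
```

Request:
step_arm([
  [-0.1,-0.01,0,0.1,20],
  [-0.2,-0.02,0,0.2,20],
  [-0.3,-0.03,0,0.3,20],
  [-0.4,-0.04,0,0.4,20],
  [-0.5,-0.05,0,0.5,20],
  [-0.6,-0.06,0,0.6,20],
  [-0.678,-0.072,0,0.7,20],
  [-0.678,-0.072,0,0.8,20],
  [-0.678,-0.072,0,0.9,20],
  [-0.678,-0.072,0,1,20],
  [-0.678,-0.072,0,1,20],
])

```text
time_s: 4.4
tcp_pos: [0.3897, 0.2698, 0.1104]
eef_rot: [180.0, -0.2, -127.2]
contact_force: [0.3, -0.5, -3.2]
gripper_width: 0.0317
gripper_force: 30.0
```

Request:
step_arm([
  [0,0,0,0.08,20],
  [0,0,0,0.16,20],
  [0,0,0,0.16,20],
  [0,0,0,0.16,20],
])

```text
time_s: 4.73
tcp_pos: [0.3903, 0.2701, 0.1113]
eef_rot: [-180.0, -0.1, -136.2]
contact_force: [-0.5, -0.7, -3.2]
gripper_width: 0.0322
gripper_force: 30.0
```

```bash
python3 - <<'E'
from h import *
im,c,s=look("green",.0,"w2")
go(.391,.271,.015,43.5)
E
```

```text
tcp [0.3903 0.2701 0.1113] yaw -136.2
green [276. 227.] [245 158] [307 290] [  0.4058   0.2845 139.7801  64.7478  43.4648]
green [275. 330.] [248 317] [303 343] [  0.4943   0.3682  61.9759  35.2308 -46.2642]
shares [-0.004  0.001  0.386] turn 0.004 rows 3.0
```

View pics/w2.png

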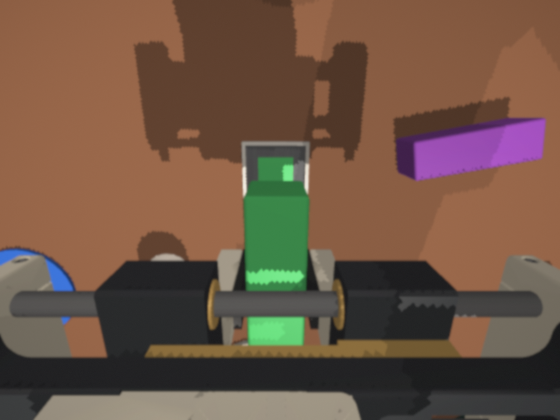

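The picture shows the held stone centred over its tray, whose end is at (276,165). Now I'll lower it.

Request:
step_arm([
  [0,0,0.08,0,20],
  [0,0,0.16,0,20],
  [0,0,0.24,0,20],
  [0,0,0.3,0,20],
  [0,0,0.34,0,20],
  [0,0,0.36,0,20],
  [0,0,0.37,0,20],
  [0,0,0.38,0,20],
  [0,0,0.385,0,20],
  [0,0,0.385,0,20],
  [0,0,0.385,0,20],
])

```text
time_s: 5.7
tcp_pos: [0.3909, 0.271, 0.0163]
eef_rot: [180.0, 0.1, -136.5]
contact_force: [0.9, 0.5, -3.5]
gripper_width: 0.0319
gripper_force: 30.0
```

Request:
step_arm([
  [0,0,0.004,0,20],
  [0,0,0.008,0,20],
  [0,0,0.008,0,20],
])

```text
time_s: 5.95
tcp_pos: [0.3909, 0.2712, 0.015]
eef_rot: [180.0, 0.1, -136.5]
contact_force: [-5.0, -1.7, 10.4]
gripper_width: 0.0317
gripper_force: 30.0
```

Contact. I'll release, rise and check.

Request:
step_arm([
  [0,0,0,0,50],
  [0,0,0,0,60],
  [0,0,0,0,60],
  [0,0,0,0,60],
  [0,0,-0.15,0,64],
  [0,0,-0.3,0,64],
  [0,0,-0.45,0,64],
  [0,0,-0.6,0,64],
  [0,0,-0.7,0,64],
  [0,0,-0.7,0,64],
  [0,0,-0.7,0,64],
])

```text
time_s: 6.87
tcp_pos: [0.3911, 0.2715, 0.1905]
eef_rot: [179.9, 0.2, -136.5]
contact_force: [0.1, -1.0, -0.9]
gripper_width: 0.0637
gripper_force: 0.0
```

```bash
python3 - <<'E'
from h import *
look("green",.04)
im=eyes.capture("top"); cv2.imwrite("pics/top1.png",im[:,:,::-1]); c=cam("top")
for b in blobs(im,"green"): print("top",fit(c,b,.04))
go(.6393,.1428,.17,-90)
E
```

```text
tcp [0.3911 0.2715 0.1905] yaw -136.5
green [274. 191.] [261 147] [290 237] [  0.3894   0.2685 101.609   30.9816  43.1837]
top [ 0.3766  0.2534 65.6463 36.0978 45.0785]
top [  0.4124   0.6584 164.3852  10.0333 -15.3646]
shares [-0.372 -1.056  0.072] turn -0.775 rows 7.0
```

The stone is in its tray, within about 3 mm of centre. Next the disc.

Request:
step_arm([
  [-0.35,-1,0.05,-0.775,64],
  [-0.35,-1,0.05,-0.775,64],
  [-0.35,-1,0.05,-0.775,64],
  [-0.35,-1,0.05,-0.775,64],
  [-0.35,-1,0.05,-0.775,64],
  [-0.35,-1,0.05,-0.775,64],
  [-0.35,-1,0.05,-0.775,64],
  [-0.35,-1,0.05,-0.775,64],
  [-0.35,-1,0.05,-0.775,64],
  [-0.35,-1,0.05,-0.775,64],
])

```text
time_s: 7.8
tcp_pos: [0.6254, 0.1489, 0.174]
eef_rot: [179.8, -0.1, -90.1]
contact_force: [-1.1, 0.1, -0.0]
gripper_width: 0.0641
gripper_force: 0.0
```

```bash
python3 - <<'E'
from h import *
look("blue",.004,"w3")
go(.6393,.1428,.017,-90)
E
```

```text
tcp [0.6254 0.1489 0.174 ] yaw -90.1
blue [264. 187.] [222 145] [306 228] [ 0.6383  0.1425 98.1595 97.8393 89.7303]
shares [ 0.026 -0.058  0.631] turn -0.001 rows 4.0
```

View pics/w3.png

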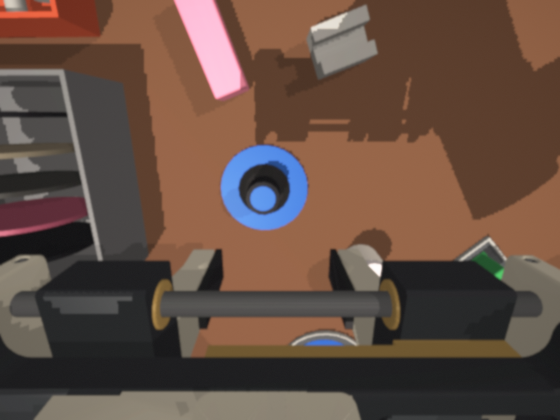

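The disc is at (264,187), the tin at (365,255), and the rack is clear on the left. I'll go down onto the hub.

Request:
step_arm([
  [0.02,-0.055,0,0,64],
  [0.025,-0.055,0.15,0,64],
  [0.025,-0.055,0.3,0,64],
  [0.025,-0.055,0.45,0,64],
  [0.025,-0.055,0.55,0,64],
  [0.025,-0.055,0.6,0,64],
  [0.025,-0.055,0.63,0,64],
  [0.025,-0.055,0.63,0,64],
  [0.025,-0.055,0.63,0,25],
  [0.025,-0.055,0.63,0,25],
  [0.025,-0.055,0.63,0,25],
  [0.025,-0.055,0.63,0,25],
])

```text
time_s: 8.85
tcp_pos: [0.6407, 0.1438, 0.0203]
eef_rot: [-179.9, 0.1, -90.0]
contact_force: [0.7, -0.8, -1.1]
gripper_width: 0.043
gripper_force: 0.0
```

Request:
step_arm([
  [0,0,0,0,25],
  [0,0,0,0,25],
  [0,0,0,0,25],
])

```text
time_s: 9.1
tcp_pos: [0.6401, 0.1435, 0.0198]
eef_rot: [-180.0, 0.0, -90.0]
contact_force: [-3.5, -0.4, 5.8]
gripper_width: 0.0351
gripper_force: 30.0
```

Request:
step_arm([
  [0,0,-0.1,0,25],
  [0,0,-0.2,0,25],
  [0,0,-0.3,0,25],
  [0,0,-0.4,0,25],
  [0,0,-0.4,0,25],
  [0,0,-0.4,0,25],
])

```text
time_s: 9.6
tcp_pos: [0.6407, 0.1438, 0.1205]
eef_rot: [-179.8, 0.1, -90.0]
contact_force: [-0.0, 0.3, -2.3]
gripper_width: 0.0356
gripper_force: 30.0
```

```bash
python3 - <<'E'
from h import *
go(.5585,.4095,.12,-90)
E
```

```text
shares [-1.063  0.329  0.003] turn -0.0 rows 7.0
```

Request:
step_arm([
  [-0.12,0.04,0,0,25],
  [-0.25,0.08,0,0,25],
  [-0.38,0.12,0,0,25],
  [-0.5,0.16,0,0,25],
  [-0.63,0.2,0,0,25],
  [-0.75,0.24,0,0,25],
  [-0.87,0.28,0,0,25],
  [-0.95,0.31,0,0,25],
  [-1,0.329,0,0,25],
  [-1,0.329,0,0,25],
  [-1,0.329,0,0,25],
])

```text
time_s: 10.52
tcp_pos: [0.5569, 0.3932, 0.1174]
eef_rot: [179.9, -0.1, -89.9]
contact_force: [0.3, -0.1, -1.2]
gripper_width: 0.0353
gripper_force: 30.0
```

```bash
python3 - <<'E'
from h import *
im,c,s=look("blue",.002,"w4")
go(.5585,.4095,.022,-90)
E
```

```text
tcp [0.5569 0.3932 0.1174] yaw -89.9
blue [276. 219.] [201 172] [350 261] [ 5.564000e-01  4.049000e-01  1.550609e+02  9.378900e+01 -4.420000e-02]
blue [276. 279.] [251 263] [301 290] [ 0.5563  0.4704 54.0655 32.5823 -0.0586]
shares [-0.068 -0.005  0.383] turn 0.0 rows 3.0
```

View pics/w4.png

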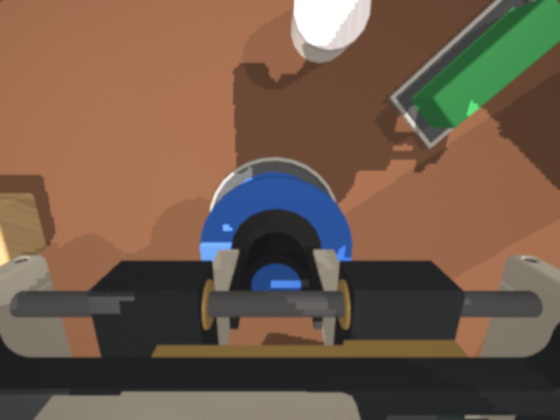

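The disc is held level and its tray rim spans x 210–338, so it's laterally centred. The stone lies in its tray at upper right. I'll move over and lower.

Request:
step_arm([
  [-0.068,-0.005,0,0,25],
  [-0.068,-0.005,0.08,0,25],
  [-0.068,-0.005,0.16,0,25],
  [-0.068,-0.005,0.24,0,25],
  [-0.068,-0.005,0.3,0,25],
  [-0.068,-0.005,0.34,0,25],
  [-0.068,-0.005,0.36,0,25],
  [-0.068,-0.005,0.37,0,25],
  [-0.068,-0.005,0.38,0,25],
  [-0.068,-0.005,0.38,0,25],
  [-0.068,-0.005,0.38,0,25],
])

```text
time_s: 11.48
tcp_pos: [0.5593, 0.4107, 0.0246]
eef_rot: [-180.0, 0.1, -90.0]
contact_force: [0.5, -0.2, -1.5]
gripper_width: 0.0353
gripper_force: 30.0
```

Request:
step_arm([
  [0,0,0.004,0,25],
  [0,0,0.008,0,25],
  [0,0,0.01,0,25],
  [0,0,0.01,0,25],
])

```text
time_s: 11.82
tcp_pos: [0.559, 0.4106, 0.0218]
eef_rot: [-180.0, 0.0, -90.0]
contact_force: [-1.1, 1.4, 1.1]
gripper_width: 0.0356
gripper_force: 30.0
```

Touching; release and rise.

Request:
step_arm([
  [0,0,0,0,50],
  [0,0,0,0,64],
  [0,0,0,0,64],
  [0,0,0,0,64],
  [0,0,-0.15,0,64],
  [0,0,-0.3,0,64],
  [0,0,-0.45,0,64],
  [0,0,-0.6,0,64],
  [0,0,-0.6,0,64],
  [0,0,-0.6,0,64],
])

```text
time_s: 12.65
tcp_pos: [0.56, 0.4116, 0.1748]
eef_rot: [-179.8, 0.3, -90.0]
contact_force: [0.5, 0.4, -1.5]
gripper_width: 0.0639
gripper_force: 0.0
```

```bash
python3 - <<'E'
from h import *
look("blue",.006)
go(.6486,-.1463,.2,-90)
E
```

```text
tcp [0.56   0.4116 0.1748] yaw -90.0
blue [277. 189.] [235 146] [320 231] [  0.5586   0.4085 100.7643  98.889  -89.9463]
shares [ 2.228 -0.359 -0.114] turn -0.0 rows 14.0
```

The disc is placed, within about 1 mm. Next the brush.

Request:
step_arm([
  [1,-0.16,-0.1,0,60],
  [1,-0.16,-0.1,0,60],
  [1,-0.16,-0.1,0,60],
  [1,-0.16,-0.1,0,60],
  [1,-0.16,-0.1,0,60],
  [1,-0.16,-0.1,0,60],
  [1,-0.16,-0.1,0,60],
])

```text
time_s: 13.28
tcp_pos: [0.5986, 0.1547, 0.1956]
eef_rot: [179.9, -0.1, -90.2]
contact_force: [-0.6, 2.2, 0.2]
gripper_width: 0.0601
gripper_force: 0.0
```

Request:
step_arm([
  [1,-0.16,0,0,60],
  [1,-0.16,0,0,60],
  [1,-0.16,0,0,60],
  [1,-0.16,0,0,60],
  [1,-0.16,0,0,60],
  [1,-0.16,0,0,60],
  [1,-0.16,0,0,60],
  [1,-0.16,0,0,60],
  [1,-0.16,0,0,60],
])

```text
time_s: 14.03
tcp_pos: [0.6382, -0.0899, 0.1947]
eef_rot: [179.9, 0.0, -90.1]
contact_force: [-0.2, 1.0, 0.0]
gripper_width: 0.0602
gripper_force: 0.0
```

```bash
python3 - <<'E'
from h import *
look("yellow",.025,"w5",)
go(.6486,-.1463,.04,-90)
E
```

```text
tcp [ 0.6382 -0.0899  0.1947] yaw -90.1
yellow [267. 142.] [243 117] [292 167] [ 0.6467 -0.1477 54.1284 53.7453 -0.1458]
yellow [425. 183.] [400 159] [449 207] [  0.4665  -0.1008  57.0259  55.9676 -79.7395]
shares [ 0.229 -0.042  0.621] turn -0.0 rows 4.0
```

View pics/w5.png

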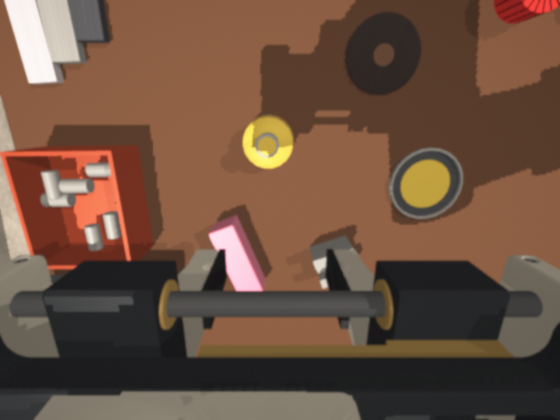

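The brush is at (268,142) and its tray at (425,183). The parts bin on the left is clear.

Request:
step_arm([
  [0.22,-0.035,0,0,60],
  [0.23,-0.037,0.05,0,60],
  [0.23,-0.037,0.2,0,60],
  [0.23,-0.037,0.35,0,60],
  [0.23,-0.037,0.5,0,60],
  [0.23,-0.037,0.58,0,60],
  [0.23,-0.037,0.63,0,60],
  [0.23,-0.037,0.635,0,60],
  [0.23,-0.037,0.635,0,60],
  [0.23,-0.037,0.635,0,15],
  [0.23,-0.037,0.635,0,15],
  [0.23,-0.037,0.635,0,15],
])

```text
time_s: 15.08
tcp_pos: [0.6493, -0.147, 0.0394]
eef_rot: [-179.8, 0.0, -90.0]
contact_force: [0.3, -0.1, 0.3]
gripper_width: 0.0456
gripper_force: 0.0
```

Request:
step_arm([
  [0,0,0,0,15],
  [0,0,0,0,15],
  [0,0,0,0,15],
  [0,0,0,0,15],
  [0,0,0,0,15],
])

```text
time_s: 15.5
tcp_pos: [0.648, -0.1473, 0.0379]
eef_rot: [180.0, -0.0, -90.0]
contact_force: [-2.1, 0.6, 5.0]
gripper_width: 0.0235
gripper_force: 30.0
```

Request:
step_arm([
  [0,0,-0.08,0,15],
  [0,0,-0.16,0,15],
  [0,0,-0.24,0,15],
  [0,0,-0.32,0,15],
  [0,0,-0.4,0,15],
  [0,0,-0.4,0,15],
  [0,0,-0.4,0,15],
])

```text
time_s: 16.08
tcp_pos: [0.6488, -0.147, 0.1384]
eef_rot: [-179.9, 0.0, -90.0]
contact_force: [-0.0, 0.2, -2.7]
gripper_width: 0.0237
gripper_force: 30.0
```

```bash
python3 - <<'E'
from h import *
go(.456,-.065,.14,-90)
E
```

```text
shares [-0.328  0.771 -0.008] turn -0.0 rows 6.0
```

Request:
step_arm([
  [-0.05,0.12,0,0,15],
  [-0.1,0.24,0,0,15],
  [-0.15,0.36,0,0,15],
  [-0.2,0.48,0,0,15],
  [-0.25,0.6,0,0,15],
  [-0.3,0.7,0,0,15],
  [-0.328,0.77,0,0,15],
  [-0.328,0.77,0,0,15],
  [-0.328,0.77,0,0,15],
])

```text
time_s: 16.83
tcp_pos: [0.4545, -0.0649, 0.137]
eef_rot: [180.0, 0.0, -89.9]
contact_force: [0.9, -0.8, -1.6]
gripper_width: 0.023
gripper_force: 30.0
```

```bash
python3 - <<'E'
from h import *
look("yellow",.002,"w6")
go(.456,-.095,.04,-90)
E
```

```text
tcp [ 0.4545 -0.0649  0.137 ] yaw -89.9
yellow [276. 171.] [246 142] [305 200] [ 4.54400e-01 -9.64000e-02  6.01147e+01  5.92550e+01  8.00000e-03]
yellow [276. 236.] [235 213] [316 256] [ 4.54500e-01 -2.72000e-02  8.94917e+01  5.04925e+01 -6.80000e-03]
yellow [276. 281.] [260 269] [292 290] [ 4.53900e-01  2.80000e-02  3.70237e+01  2.73808e+01 -1.67000e-02]
shares [ 0.12  -0.002  0.388] turn 0.001 rows 3.0
```

View pics/w6.png

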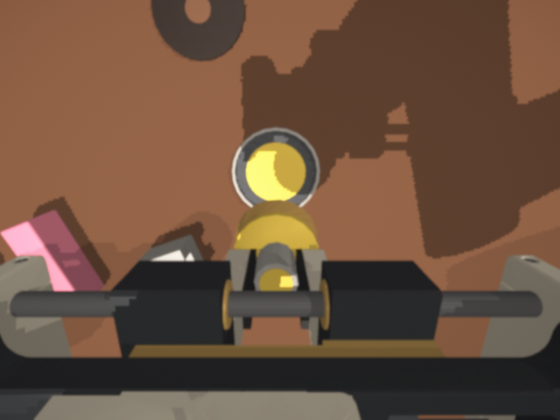

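The yellow circle is fully visible at (276,171), giving (0.4545, -0.096). I'll lower there.

Request:
step_arm([
  [0.06,0,0,0,15],
  [0.124,0,0,0,15],
  [0.124,0,0.08,0,15],
  [0.124,0,0.16,0,15],
  [0.124,0,0.24,0,15],
  [0.124,0,0.31,0,15],
  [0.124,0,0.35,0,15],
  [0.124,0,0.37,0,15],
  [0.124,0,0.38,0,15],
  [0.124,0,0.385,0,15],
  [0.124,0,0.385,0,15],
])

```text
time_s: 17.8
tcp_pos: [0.4562, -0.0962, 0.0414]
eef_rot: [-180.0, -0.0, -90.0]
contact_force: [-0.5, -0.7, -1.7]
gripper_width: 0.0232
gripper_force: 30.0
```

Request:
step_arm([
  [0,0,0.004,0,15],
  [0,0,0.008,0,15],
  [0,0,0.008,0,15],
])

```text
time_s: 18.05
tcp_pos: [0.4563, -0.096, 0.0399]
eef_rot: [-179.9, 0.0, -90.0]
contact_force: [0.8, 1.0, -0.1]
gripper_width: 0.0232
gripper_force: 30.0
```

Just touching; one more millimetre.

Request:
step_arm([
  [0,0,0.004,0,15],
  [0,0,0.004,0,15],
  [0,0,0.004,0,15],
])

```text
time_s: 18.3
tcp_pos: [0.4564, -0.096, 0.0398]
eef_rot: [-179.9, -0.0, -90.0]
contact_force: [-4.0, 1.6, 14.3]
gripper_width: 0.0231
gripper_force: 30.0
```

Request:
step_arm([
  [0,0,0,0,40],
  [0,0,0,0,60],
  [0,0,0,0,60],
  [0,0,0,0,60],
  [0,0,-0.15,0,64],
  [0,0,-0.3,0,64],
  [0,0,-0.45,0,64],
  [0,0,-0.6,0,64],
  [0,0,-0.65,0,64],
  [0,0,-0.65,0,64],
])

```text
time_s: 19.13
tcp_pos: [0.4579, -0.096, 0.2049]
eef_rot: [-179.6, 0.0, -90.0]
contact_force: [0.5, 0.5, -0.6]
gripper_width: 0.0638
gripper_force: 0.0
```

```bash
python3 - <<'E'
from h import *
look("yellow",.027)
go(.389,-.2906,.2,0)
go(.389,-.2906,.2,-90)
E
```

```text
tcp [ 0.4579 -0.096   0.2049] yaw -90.0
yellow [279. 191.] [255 169] [303 214] [ 0.4564 -0.0955 55.4756 55.182  63.4881]
shares [0.779 0.271 0.009] turn -1.5 rows 13.0
shares [0.779 0.271 0.009] turn 0.0 rows 5.0
```

The brush is placed, about 2 mm off centre. Now the red wheel, with the jaw turned 45° to stay clear of the pink decoy.

Request:
step_arm([
  [0.65,0.25,0,0.75,64],
  [0.65,0.25,0,0.75,64],
  [0.65,0.25,0,0.75,64],
  [0.65,0.25,0,0.75,64],
  [0.65,0.25,0,0.75,64],
  [0.65,0.25,0,0.75,64],
  [0.65,0.25,0,0.75,64],
  [0.65,0.25,0,0.75,64],
  [0.65,0.25,0,0.75,64],
])

```text
time_s: 19.93
tcp_pos: [0.3926, -0.2585, 0.1997]
eef_rot: [179.9, -0.1, -134.9]
contact_force: [0.5, 0.7, -0.1]
gripper_width: 0.0643
gripper_force: 0.0
```

```bash
python3 - <<'E'
from h import *
im,c,s=look("red",.034,"w7",vmin=40)
print(proj(c,[.389,-.2906,.034]))
go(.389,-.2906,.011,-135)
E
```

```text
tcp [ 0.3926 -0.2585  0.1997] yaw -134.9
red [257. 169.] [234 145] [279 192] [ 0.3874 -0.2945 52.7342 50.5404 45.041 ]
red [124. 192.] [103 172] [144 211] [  0.5141  -0.384   46.5918  45.9184 -44.9793]
[257.92001421 172.55587986]
shares [ 0.101 -0.081  0.756] turn 0.002 rows 5.0
```

View pics/w7.png

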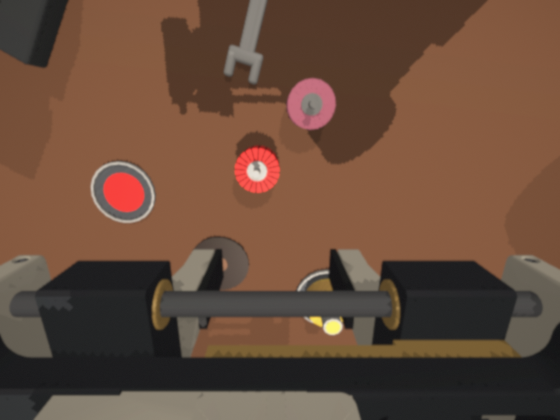

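The red ribbed wheel is at (257,170), the pink decoy at (311,104) and the wheel tray at (123,192). The jaw runs left–right in the picture, clear of the decoy.

Request:
step_arm([
  [0.105,-0.082,0,0,66],
  [0.109,-0.083,0.1,0,66],
  [0.109,-0.083,0.25,0,66],
  [0.109,-0.083,0.4,0,66],
  [0.109,-0.083,0.55,0,66],
  [0.109,-0.083,0.66,0,66],
  [0.109,-0.083,0.74,0,66],
  [0.109,-0.083,0.76,0,66],
  [0.109,-0.083,0.76,0,66],
  [0.109,-0.083,0.76,0,42],
  [0.109,-0.083,0.76,0,42],
  [0.109,-0.083,0.76,0,42],
], newtons=25)

```text
time_s: 20.98
tcp_pos: [0.3897, -0.2928, 0.0123]
eef_rot: [-179.9, 0.1, -135.0]
contact_force: [-0.9, 0.8, 0.8]
gripper_width: 0.0512
gripper_force: 0.5
```

Request:
step_arm([
  [0,0,0,0,42],
  [0,0,0,0,42],
  [0,0,0,0,42],
])

```text
time_s: 21.23
tcp_pos: [0.3896, -0.2928, 0.0122]
eef_rot: [-179.9, 0.1, -135.0]
contact_force: [-0.2, 2.3, 8.0]
gripper_width: 0.0499
gripper_force: 25.0
```

Request:
step_arm([
  [0,0,-0.08,0,42],
  [0,0,-0.16,0,42],
  [0,0,-0.24,0,42],
  [0,0,-0.32,0,42],
  [0,0,-0.4,0,42],
  [0,0,-0.4,0,42],
  [0,0,-0.4,0,42],
])

```text
time_s: 21.82
tcp_pos: [0.3894, -0.2927, 0.1123]
eef_rot: [-179.8, 0.1, -135.0]
contact_force: [-0.4, 0.1, -1.6]
gripper_width: 0.0497
gripper_force: 25.0
```

```bash
python3 - <<'E'
from h import *
go(.532,-.350,.115,-90)
E
```

```text
shares [-0.241 -0.565 -0.008] turn -0.75 rows 7.0
```

Request:
step_arm([
  [-0.04,-0.1,0,-0.1,42],
  [-0.08,-0.2,0,-0.2,42],
  [-0.12,-0.3,0,-0.3,42],
  [-0.16,-0.4,0,-0.4,42],
  [-0.2,-0.48,0,-0.5,42],
  [-0.24,-0.565,0,-0.6,42],
  [-0.24,-0.565,0,-0.7,42],
  [-0.24,-0.565,0,-0.75,42],
  [-0.24,-0.565,0,-0.75,42],
  [-0.24,-0.565,0,-0.75,42],
])

```text
time_s: 22.65
tcp_pos: [0.5302, -0.3497, 0.1096]
eef_rot: [179.9, 0.0, -90.1]
contact_force: [0.2, -0.3, -1.5]
gripper_width: 0.0492
gripper_force: 25.0
```

```bash
python3 - <<'E'
from h import *
look("red",.002,"w8",vmin=40)
go(.532,-.3885,.0145,-90)
E
```

```text
tcp [ 0.5302 -0.3497  0.1096] yaw -90.1
red [276. 260.] [228 216] [323 290] [ 0.5301 -0.302  99.5318 82.3741 -0.2422]
red [274. 167.] [246 140] [301 195] [  0.5317  -0.3896  50.6375  50.1923 -44.1353]
shares [ 0.155 -0.008  0.382] turn -0.002 rows 3.0
```

View pics/w8.png

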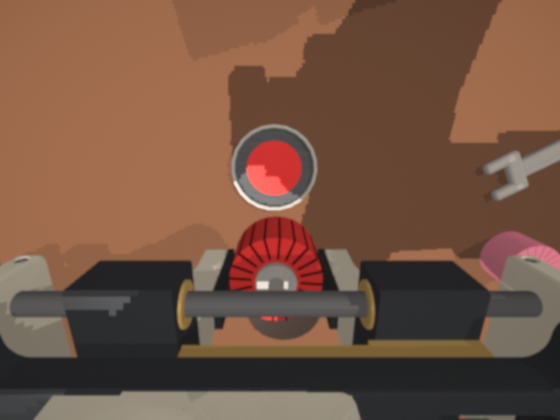

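The red circle at (274,167) gives (0.532, -0.389), and the wheel is held upright. I'll lower it.

Request:
step_arm([
  [0.08,-0.008,0,0,42],
  [0.156,-0.008,0,0,42],
  [0.156,-0.008,0.08,0,42],
  [0.156,-0.008,0.16,0,42],
  [0.156,-0.008,0.24,0,42],
  [0.156,-0.008,0.31,0,42],
  [0.156,-0.008,0.35,0,42],
  [0.156,-0.008,0.37,0,42],
  [0.156,-0.008,0.38,0,42],
  [0.156,-0.008,0.38,0,42],
])

```text
time_s: 23.53
tcp_pos: [0.5331, -0.3891, 0.016]
eef_rot: [-180.0, -0.0, -90.0]
contact_force: [0.3, 0.2, -1.1]
gripper_width: 0.0491
gripper_force: 25.0
```

Request:
step_arm([
  [0,0,0.004,0,42],
  [0,0,0.006,0,42],
  [0,0,0.006,0,42],
])

```text
time_s: 23.78
tcp_pos: [0.5334, -0.3891, 0.0151]
eef_rot: [-179.9, -0.0, -90.0]
contact_force: [-1.0, -0.2, -1.1]
gripper_width: 0.0492
gripper_force: 25.0
```

Request:
step_arm([
  [0,0,0.005,0,42],
  [0,0,0.005,0,42],
  [0,0,0.005,0,42],
])

```text
time_s: 24.03
tcp_pos: [0.5334, -0.3893, 0.0143]
eef_rot: [-179.9, -0.0, -90.0]
contact_force: [-0.8, 2.1, 4.9]
gripper_width: 0.0493
gripper_force: 25.0
```

Request:
step_arm([
  [0,0,0,0,55],
  [0,0,0,0,66],
  [0,0,0,0,66],
  [0,0,0,0,66],
  [0,0,-0.15,0,66],
  [0,0,-0.3,0,66],
  [0,0,-0.45,0,66],
  [0,0,-0.6,0,66],
  [0,0,-0.7,0,66],
  [0,0,-0.7,0,66],
  [0,0,-0.7,0,66],
  [0,0,-0.7,0,66],
])

```text
time_s: 25.03
tcp_pos: [0.5325, -0.3887, 0.1877]
eef_rot: [180.0, 0.0, -90.0]
contact_force: [0.4, 0.1, -1.8]
gripper_width: 0.0661
gripper_force: 0.0
```

```bash
python3 - <<'E'
from h import *
look("red",.036,vmin=40)
a=eyes.capture("top"); c=cam("top"); b=eyes.capture("scene")
for col,z in(("green",.04),("yellow",.027),("blue",.006)):
    for k in blobs(a,col): print("top",col,k.mean(0).round(),fit(c,k,z))
cv2.imwrite("pics/end.png",np.vstack([cv2.resize(a[120:300,90:460],(740,360)),cv2.resize(b[150:310,80:500],(740,240))])[:,:,::-1])
E
```

```text
tcp [ 0.5325 -0.3887  0.1877] yaw -90.0
red [275. 193.] [252 168] [298 217] [ 0.5327 -0.3932 54.8694 50.4534 65.3121]
top green [180. 247.] [  0.3909   0.2678 106.4846  36.0608  45.2344]
top green [ 37. 240.] [  0.4127   0.6583 163.6742  10.0333 -15.3646]
top yellow [313. 224.] [ 0.4546 -0.0942 57.5414 57.1996 -0.5833]
top yellow [551.  81.] [  0.8484  -0.7537  50.9605  20.9672 -53.6378]
top blue [133. 188.] [ 0.5591  0.4106 99.5649 98.8142  1.0386]
```

View pics/end.png

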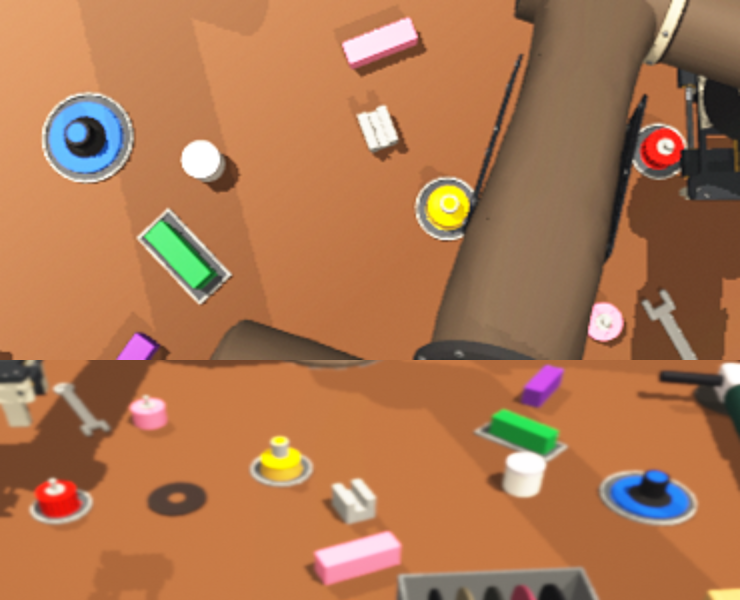

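All four stand flat in their own trays, the tin and vee block are where they were, and the gripper is clear. Handing in.

```bash
python3 -c "
from plant import workorder
print(workorder.close_job())"
```

```text
the job is handed in; nothing more can be done
None
```

The brush, disc, wheel and stone are each set down flat in their own trays and released, with the tin and vee block not visibly moved; the job was handed in at about 25 s, and no verdict was returned.

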